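Draw the gate bolt of a bar rack and let the tube roll into its V-cradles

ROBOT

A 6-joint arm with a two-finger parallel gripper is mounted at the origin on the work surface. World frame = base frame: x ahead of the robot, y to its left, z up, the work surface at z = 0. Lengths are in m, angles in degrees, forces in N, time in s.
With the tool pointing down it reaches from about 0.4 to 0.825 m from the base axis. Payload 7 kg.
Tool frame: the origin (TCP) lies at the very end of the fingers, on their centre line; the grasp point (between the pads) lies 19 mm behind it (ctrl.grip_point_offset is the distance from the TCP to the grasp point, in m); x points along the fingers, z is the direction in which the jaws open and shut, and the axes are right-handed (so a half turn about x gives the same grasp; the last joint's range is limited). The gripper opens to 88 mm and grips with 3 to 60 N. Pads are 19 mm wide; open, the fingers measure 130 mm over their backs; the gripper's body (78 mm by 193 mm) begins 47 mm behind the grasp point.
Start: joints at [81.366, 20.546, 0.682, 0, -70.136, -16.507], TCP at [0.287, 0.611, 0.227] pointing down, gripper open.
Joint ranges: [-176.03, 176.03], [-82.01, 121.73], [-58.28, 71.71], [-173.87, 95.51], [-174.79, -0.11], [-173.66, 173.66]. Speed limits (degrees/s): [136.94, 136.94, 172.46, 180, 180, 180].

INTERFACE

Orientations are given as [roll, pitch, yaw] about the fixed x, y, z axes, in that order (R = Rz(yaw) Ry(pitch) Rx(roll)).
In Python, from plant import get_obs, snapshot, calibration, close_job, ctrl gives the robot as it stands.
- The arm moves only by the tool move_arm, never from a script. Its argument "commands" is a list that holds one entry, the list of rows, each a list of 4 numbers: the shift along the tool's x, y, z in cm, then the turn about the tool's x in rad. In form: [[[dx, dy, dz, spin], ...]]. A call has 1 to 8 rows; each row shifts and turns the commanded pose from where the row before left it, along the tool's axes as they then stand; what a row does not reach is not made up. A row lasts 1/10 s, in which the tool goes at most 50 mm and 8.59 degrees, less where a joint would pass 70% of its speed; a pose out of reach is approached as far as the arm can. A call with a gripper value outside its range is refused whole. "jaw" is the finger opening in cm, from 0 to 8.76, set as the call begins (left out, the last holds). The fingers move at their own pace and stop on an object; the grip force is fixed at half the most. Time passes only in rows, so rows that do not move let the fingers close. It gives the time, the measured TCP pose, the force and the opening at its end, in the units of the state.
- get_obs(): the state, without advancing time (a new reading comes with each control period).
- snapshot(name): name is "side" or "top" or "wrist"; returns (picture, depth): 400x640x3 uint8, red, green, blue; 400x640 float32, m along the optical axis (not along the pixel's ray), 0 where there is no reading.
- calibration(name): a dict with "mtx" (3x3 intrinsics, pixels), "T" (4x4, takes a point from camera to world coordinates); the wrist camera has in their place "tool_from_camera" (4x4, takes a point from camera to tool coordinates, whose origin is the TCP and whose axes are the tool frame's). Camera axes: x right, y up, looking along -z (the intrinsics and any distortion apply to the point x, -y, -z); pixel columns grow to the right and rows downward; lengths in m; the calibration is good to about 2 mm. A picture is of the moment at which its call begins: read the wrist's pose just before it. calibration takes no time and is no camera call.
- close_job(): hands the job in, once; it reports no verdict.
The state is a dict: "clock": time; "joint_pos": joint angles; "qvel": joint speeds; "tau": joint torques, N m; "tool_pos": TCP position; "orientation": TCP orientation; "force": force on the tool from outside, world axes, zero at the start; "moment": the same for the moment, N m; "opening": finger opening in m.
Only numpy, scipy, OpenCV 4.12 (cv2) and the standard library are available. Lean on these libraries where they do the work, as an engineer would, in place of code of your own. Each camera call takes 0.05 s, during which the arm holds its last target. There are 200 camera calls.

TASK

Release the steel tube that waits behind the drop gate of the bar rack: lift the sprung loop handle of the gate bolt clear of its notch, draw the bolt back and leave the handle dropped into the parking notch, so that the bolt stays drawn. The gate must fall open and the tube roll by itself into the two V-cradles and lie there; do not touch the tube or the gate, and leave the other things on the bench where they are.

Things in the scene. Friction and masses are not known exactly. Their poses are not given: they have to be found in the camera images.
- rack: Fixed green steel bar rack, base plate 6 mm thick, 400 mm long (y), 225 mm wide left, 120 mm wide right; origin on the bench. Its axes: x away from the robot, y to the left along the bolt, z up. Right half (y below 0): the bolt in two sleeves 26 mm thick (y -4 to -46 and -182 to -205 mm), pedestal up to z 50. Left half (y 25 to 195 mm): ramp, gate, cradles, cheeks up to z 66 mm.
- pivot (a point): Point on the bolt's axis where the handle's stem sits when locked, rack (0, -75, 65) mm; fixed to the rack, rack axes. The bolt is a 14 mm round steel rod along rack y through this point.
- notch (a point): Locking notch in the dark guard rail on the bolt's far side, at the rail's top edge, rack (31, -75, 67) mm. Rail: x 28 to 37, y -45 to -190, top z 67 mm. Two notches, 16 mm wide, take the 10 mm stem: this one, and the parking notch in an adjustable strip, 43 to 67 mm farther towards -y, different each time and not measured: feel for it.
- bolt (a joint): How far the bolt is drawn towards rack -y, m: 0 to 0.003 locked, 0.085 end stop; the handle travels with it. The rod clears the gate from 0.028; parked it reads 0.04 to 0.07, wherever the notch is. It stays where left; sliding takes 2 to 4 N. Between notches the sprung stem rides on the rail's top.
- handle (a joint): Lift angle of the loop handle about the bolt's axis, rad: 0 dropped in a notch (it then points to rack +x, away from the robot, 10 degrees below level), about 0.42 with the stem on the rail's top, 0.7 top stop. Spring and weight pull it down (0.15 to 0.2 N m): let go, it falls onto the rail or into a notch. Lifting swings the outer bar up.
- grip (a point): Middle of the outer bar (8 mm round, along rack y) of the dark steel loop handle, 90 mm from the bolt's axis; when locked at rack (89, -75, 49) mm. The flat loop opens 56 mm along y and 37 mm radially, 49 to 86 mm from the axis. A finger tilted to point away from the robot, put down through the loop, hooks under the outer bar; the loop's sides take a push along y.
- flap (a joint): Drop gate, a steel plate 150 wide and 48 mm high hinged at its lower edge, rad: 0 upright (held by the bolt's end), 1.745 fallen open away from the robot. It falls by the tube's weight once the bolt is drawn.
- bar_mid (a point): Centre of the loose steel tube, 40 mm in diameter, 140 mm long, lying along rack y on the 8 degree ramp behind the gate (on the robot's side).
- cradle (a point): Where the centre of the tube lies when it rests in the two V-cradles, rack (75, 110, 34) mm.
- oilcan: small dark oil can, 48 mm across, 85 mm tall, on the robot's side of the bolt; to be left alone (origin: underside centre; tools lie along their x axis)
- offcut: steel round offcut standing on end, 40 mm across, 32 mm tall, beyond the bolt; to be left alone (origin: underside centre; tools lie along their x axis)
- wrench: wrench lying to the left of the rack; to be left alone (origin: underside centre; tools lie along their x axis)
- screwdriver: screwdriver lying beyond the cradles; to be left alone (origin: underside centre; tools lie along their x axis)
- hammer: hammer lying on the right of the bench; to be left alone (origin: underside centre; tools lie along their x axis)
- vblock: loose steel V-block, 50 x 60 x 42 mm, on the right of the bench; to be left alone (origin: underside centre; tools lie along their x axis)
- mug: white mug on the left of the bench; to be left alone (origin: underside centre; tools lie along their x axis)
- bar: The same steel tube as a body; its origin is its centre.
Not all that is in view belongs to the job. Leave any blue or green look-alike of the bar alone.

How it is judged:
By the outcome, as a careful person would: the job done as asked, in the order asked, and still so for the second after the job is handed in, with the robot touching nothing.
It also fails if it takes over 35 s, if anything falls off the work surface, if the arm or the gripper's body presses on something with over 40 N, if the wrist force passes 120 N, or if a joint passes its speed limit or range.

## Working session

There is one attempt and no reset: what is moved stays moved. The work goes in short steps, Python scripts to look and compute and a tool call to move; the robot and the scene stay as the last step left them, time stands still between calls to the robot, and variables do not carry over. Pictures are saved under pics/ and viewed, about 8 in all and at most 12, crops included, and the job is handed in when it is done.

Besides the shell and the picture viewer there is one more tool, called after "Request:" as a command line: name --argument value ..., lists and objects as JSON in quotes. move_arm: Moves the arm, as the interface text tells. Its arguments: {"type":"object","properties":{"commands":{"type":"array"},"jaw":{"type":"number"}},"required":["commands"]}

```bash
ls; mkdir -p pics
cat > h.py <<'E'
import numpy as np, cv2
from plant import get_obs, snapshot, calibration, close_job, ctrl
def world(name):
    im,d=snapshot(name); c=calibration(name); K=np.array(c["mtx"]);T=np.array(c["T"])
    v,u=np.mgrid[0:400,0:640]
    x=(u-K[0,2])/K[0,0]*d; y=-(v-K[1,2])/K[1,1]*d
    P=np.stack([x,y,-d],-1)@T[:3,:3].T+T[:3,3]; P[d<=0]=np.nan
    return im,d,P
def save(n,im): cv2.imwrite("pics/"+n+".png",im[...,::-1])
E
python3 - <<'E'
from h import *
for n in("top","side"):
    im,d,P=world(n); np.savez(""+n,im=im,d=d,P=P); save(n,im)
    c=calibration(n); print(n,{k:np.round(v,3).tolist() if not isinstance(v,str) else v for k,v in c.items()})
print(get_obs(), ctrl.grip_point_offset)
E
```

```text
pics
top {'mtx': [[407.762, 0.0, 318.644], [0.0, 407.762, 200.638], [0.0, 0.0, 1.0]], 'T': [[-0.021, 0.994, -0.104, 0.391], [-1.0, -0.022, -0.008, 0.028], [-0.01, 0.104, 0.995, 1.292], [0.0, 0.0, 0.0, 1.0]]}
side {'mtx': [[431.26, 0.0, 324.137], [0.0, 431.26, 206.768], [0.0, 0.0, 1.0]], 'T': [[0.891, 0.221, -0.397, 0.041], [-0.454, 0.439, -0.775, -0.911], [0.003, 0.871, 0.491, 0.656], [0.0, 0.0, 0.0, 1.0]]}
{'clock': 0.1, 'joint_pos': array([ 8.13650519e+01,  2.05877344e+01,  6.40284579e-01, -1.78765166e-02,
       -7.01355351e+01, -1.65057800e+01]), 'qvel': array([ 0.00206706, -0.0233725 ,  0.22629433, -0.0161345 , -0.14238893,
        0.00433728]), 'tau': array([-1.03484264e-03, -5.84167099e+01,  2.93749702e+01,  7.01545939e+00,
        1.01423595e-02, -5.01058003e-05]), 'tool_pos': array([0.28662071, 0.61065518, 0.22572096]), 'orientation': array([   5.05856689,   89.91532999, -110.08824774]), 'force': array([-0.8124756 ,  0.11859309, -0.14202844]), 'moment': array([ 0.01974382, -0.04447846,  0.0024954 ]), 'opening': 0.08775681779228033} 0.0188
```

View pics/top.png

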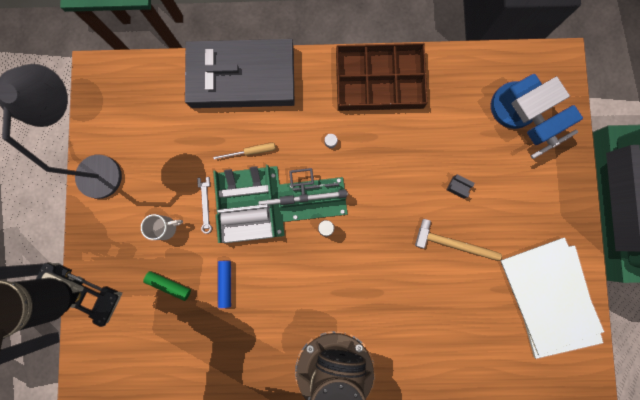

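View pics/side.png

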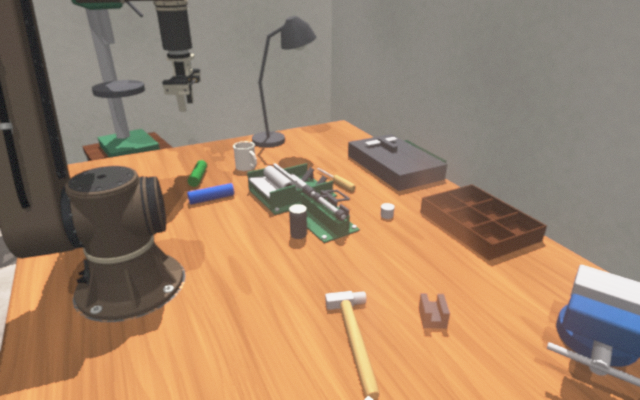

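The top view shows the rack at columns 215–348, rows 168–243, slightly yawed. The handle loop is near (300,175), the oil can at (326,229) and the offcut at (331,140). The side view agrees.

Run:
```python
from h import *
z=np.load("top.npz");im,P=z["im"],z["P"]
c=cv2.resize(im[155:250,205:355],None,fx=5.3,fy=5.3,interpolation=cv2.INTER_CUBIC); save("topcrop",c)
hsv=cv2.cvtColor(im,cv2.COLOR_RGB2HSV)
m=cv2.inRange(hsv,(45,60,20),(85,255,255)); m[:155]=0;m[250:]=0;m[:,:205]=0;m[:,355:]=0
q=P[(m>0)]; lo=q[(q[:,2]<.014)]; print(len(q),len(lo),np.nanpercentile(lo[:,2],[5,50,95]))
r=cv2.minAreaRect(lo[:,:2].astype(np.float32)*1000); print(r, cv2.boxPoints(r))
# bolt: bright-ish points z 60-80 right half
for u in range(285,318,3): print(u,[f"{P[v,u,0]*1e3:.0f},{P[v,u,1]*1e3:.0f},{P[v,u,2]*1e3:.0f}" for v in range(166,214,3)])
for n,(v,u) in dict(oil=(229,326),off=(140,331)).items(): print(n,P[v,u])
```

```text
3622 2668 [0.00266454 0.00701352 0.01137533]
((529.0028076171875, 153.40806579589844), (221.11720275878906, 396.63909912109375), 4.701796054840088) [[402.56003  341.99777 ]
 [435.07248  -53.306572]
 [655.44556  -35.18164 ]
 [622.9331   360.1227  ]]
285 ['641,144,-1', '630,144,4', '620,144,4', '611,144,3', '601,144,5', '591,144,4', '581,144,7', '571,144,8', '562,144,8', '552,144,11', '535,138,75', '525,138,77', '516,139,75', '510,141,50', '504,145,7', '495,145,10']
288 ['639,134,7', '629,134,8', '621,135,-0', '611,135,-0', '600,134,6', '591,135,2', '581,134,7', '572,135,4', '561,135,7', '552,135,9', '535,130,72', '525,129,75', '516,130,72', '510,132,48', '504,136,6', '494,135,10']
291 ['640,125,1', '629,124,5', '611,121,53', '601,121,56', '592,121,53', '582,121,57', '572,121,63', '570,125,11', '561,125,6', '552,125,6', '534,120,74', '525,120,77', '516,121,74', '510,123,45', '503,125,15', '494,126,6']
294 ['640,115,-0', '630,115,0', '619,115,5', '610,115,2', '601,116,-3', '591,116,2', '572,112,61', '570,115,14', '555,112,56', '546,113,49', '537,113,51', '525,111,75', '517,112,61', '510
[... 885 characters left out ...]
309 ['638,67,2', '619,65,57', '619,67,1', '610,67,-2', '600,67,0', '589,67,5', '572,66,57', '562,66,65', '555,67,48', '545,67,51', '533,66,70', '524,67,70', '517,67,56', '512,69,3', '503,69,7', '493,69,7']
312 ['638,57,3', '628,57,2', '609,56,57', '600,56,56', '590,56,60', '580,57,62', '579,58,8', '561,57,70', '554,57,47', '545,58,49', '533,57,73', '526,58,50', '517,58,49', '512,59,6', '502,60,7', '493,60,8']
315 ['638,47,-1', '629,48,-0', '619,48,0', '609,48,0', '599,48,1', '588,48,12', '579,49,5', '561,48,64', '554,48,51', '544,48,52', '532,48,77', '526,49,53', '517,49,47', '512,50,3', '502,50,8', '492,50,10']
oil [0.43244279 0.01745684 0.08486043]
off [ 0.7130629  -0.00512477  0.03638381]
```

View pics/topcrop.png

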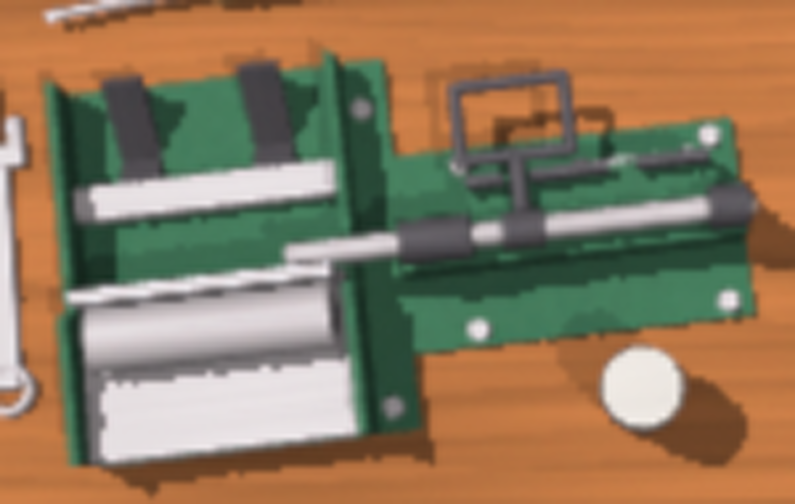

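The crop shows the handle loop at crop (450–578, 70–160) and the stem at about (522,185), with the rail behind it. The bolt runs to (750,205) and the gate and tube are on the left. Next I fit the pose and work out the spin.

```bash
cat >> h.py <<'E'
from scipy.spatial.transform import Rotation as Rn
def tool(o=None):
    o=o or get_obs(); return Rn.from_euler("xyz",o["orientation"],degrees=True).as_matrix(), np.array(o["tool_pos"])
E
python3 - <<'E'
from h import *
z=np.load("top.npz");im,P=z["im"],z["P"]
c=calibration("top");K=np.array(c["mtx"]);T=np.array(c["T"])
def ray(u,v,h):
    d=T[:3,:3]@np.array([(u-K[0,2])/K[0,0],-(v-K[1,2])/K[1,1],-1]); return T[:3,3]+d*(h-T[2,3])/d[2]
# loop corners from crop px (outer edges centre-lines), crop/5.3+offset
f=lambda a,b:((a+.5)/5.3-.5+205,(b+.5)/5.3-.5+155)
A=ray(*f(456,89),.05);B=ray(*f(563,76),.05)
print("bar ends",A,B,"mid",(A+B)/2,"yaw",np.degrees(np.arctan2(A[0]-B[0],-(A[1]-B[1])*-1)))
# rod axis: bright rod pts
a=ray(*f(330,248),.067);b=ray(*f(700,208),.067);print("rod",a,b,"yaw",np.degrees(np.arctan2(b[0]-a[0],a[1]-b[1])))
s=ray(*f(522,228),.067);print("pivot",s, "stem", ray(*f(518,175),.06))
# dark points at height in loop window
w=(slice(164,188),slice(286,316)); q=P[w].reshape(-1,3); g=im[w].reshape(-1,3)
k=(q[:,2]>.042)&(q[:,2]<.075); print(cv2.minAreaRect(q[k&(q[:,0]>.565),:2].astype(np.float32)*1000))
R,p=tool(); print(np.round(R,3))
th=np.radians(4.7); X=np.array([np.cos(th),np.sin(th),0])
zc=R.T@X; print("spin",np.arctan2(-zc[1],zc[2]), "or -+pi")
E
```

```text
bar ends [0.61356765 0.12224864 0.05      ] [0.61980473 0.05975109 0.05      ] mid [0.61668619 0.09099986 0.05      ] yaw -5.6990895661080385
rod [0.52026188 0.19418824 0.067     ] [ 0.53850466 -0.01741207  0.067     ] yaw 4.92747746499966
pivot [0.52929308 0.08440158 0.067     ] stem [0.56082055 0.08649811 0.06      ]
((592.38134765625, 87.84639739990234), (58.637367248535156, 75.84026336669922), 4.975268363952637)
[[-0.001  0.905 -0.425]
 [-0.001 -0.425 -0.905]
 [-1.     0.     0.001]]
spin -2.0917210976883087 or -+pi
```

Request:
move_arm --commands '[[[0,3.7,2.35,0],[0,3.7,2.35,0],[0,3.7,2.35,0],[0,3.7,2.35,0],[0,3.7,2.35,0],[0,3.7,2.35,0],[0,3.7,2.35,0],[0,3.7,2.35,0]]]' --jaw 2.6

```text
clock: 0.9
tool_pos: [0.4753, 0.3133, 0.2264]
orientation: [-29.5, 90.0, -144.6]
force: [1.1, -0.1, -0.3]
opening: 0.0301
```

Request:
move_arm --commands '[[[0,3.7,2.35,0],[0,3.7,2.35,0],[0,3.7,2.35,0],[0,3.7,2.35,0],[0,3.7,2.35,0],[0,3.7,2.35,0],[0,0,0,0.149],[0,0,0,0.149]]]'

```text
clock: 1.7
tool_pos: [0.6162, 0.0913, 0.2256]
orientation: [-27.6, 89.9, -160.3]
force: [-0.3, 0.3, -0.1]
opening: 0.0258
```

Request:
move_arm --commands '[[[0,0,0,0.149],[0,0,0,0.149],[0,0,0,0.149],[0,0,0,0.149],[0,0,0,0.149],[0,0,0,0]]]'

```text
clock: 2.3
tool_pos: [0.6157, 0.093, 0.2261]
orientation: [10.3, 90.0, -164.8]
force: [-0.6, -0.5, 0.2]
opening: 0.0255
```

Run:
```python
from h import *
o=get_obs();R,p=tool(o);im,d=snapshot("wrist");c=calibration("wrist");print({k:np.round(v,3).tolist() for k,v in c.items()})
np.savez("wrist",im=im,d=d,R=R,p=p);save("wrist1",im)
print(o["clock"],p,np.round(R,3),o["opening"],o["force"],o["joint_pos"])
g=np.array([.617,.0915,.030]);print("to go (cm)",R.T@(g-p)*100)
```

```text
{'mtx': [[290.431, 0.0, 322.473], [0.0, 290.431, 195.515], [0.0, 0.0, 1.0]], 'tool_from_camera': [[-0.0, 0.282, -0.959, -0.158], [0.001, 0.959, 0.282, 0.076], [1.0, -0.001, -0.001, 0.0], [0.0, 0.0, 0.0, 1.0]]}
2.3 [0.61565616 0.09304358 0.22612638] [[-0.001  0.087 -0.996]
 [-0.    -0.996 -0.087]
 [-1.     0.     0.001]] 0.02546777346348657 [-0.57980649 -0.46469446  0.20092684] [ 2.65289511e+01  1.57110487e+01 -6.29649417e+00 -1.04758442e-02
 -6.80410246e+01 -2.15615662e+01]
to go (cm) [19.61255331  0.16238834 -0.1372085 ]
```

View pics/wrist1.png

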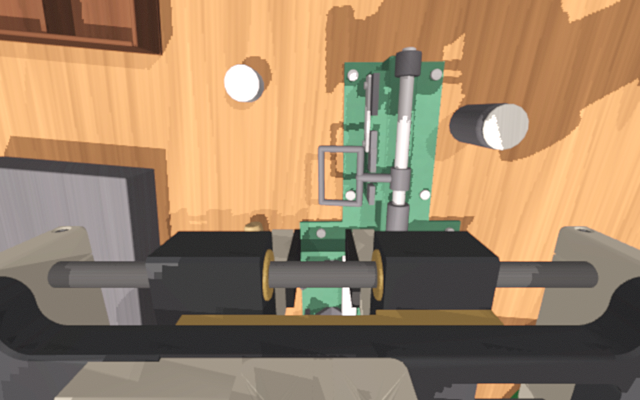

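The wrist view shows the loop's outer bar at about (321,148–203), inner bar at (361,175), and stem at (380,179). I'll cross-check the grip point from this view.

Run:
```python
from h import *
z=np.load("wrist.npz");R,p=z["R"],z["p"];c=calibration("wrist");K=np.array(c["mtx"]);t=np.array(c["tool_from_camera"])
im=z["im"];g=cv2.cvtColor(im,cv2.COLOR_RGB2GRAY);print(g[175,312:370].tolist());print(g[140:212,340].tolist())
o=R@t[:3,3]+p
def ray(u,v,h):
    d=R@t[:3,:3]@np.array([(u-K[0,2])/K[0,0],-(v-K[1,2])/K[1,1],-1]); return o+d*(h-o[2])/d[2]
for n,u,v,h in(("grip",321.5,176,.05),("side-",340,149,.055),("side+",342,205,.055),("stem",380,179,.06),("pivot",401,179,.067)): print(n,ray(u,v,h),z["d"][int(v),int(u)])
```

```text
[207, 207, 201, 203, 206, 201, 158, 150, 166, 164, 148, 130, 157, 204, 210, 208, 202, 194, 163, 138, 133, 135, 136, 129, 111, 105, 107, 108, 107, 104, 98, 94, 103, 93, 85, 83, 81, 83, 84, 83, 85, 85, 82, 83, 102, 126, 143, 151, 148, 139, 133, 131, 130, 130, 131, 130, 129, 128]
[195, 193, 193, 198, 193, 157, 124, 141, 160, 168, 165, 153, 170, 193, 185, 178, 178, 179, 179, 180, 179, 180, 179, 180, 179, 180, 180, 180, 181, 182, 185, 178, 130, 104, 107, 107, 103, 130, 177, 185, 183, 182, 182, 182, 182, 182, 182, 182, 182, 183, 182, 183, 183, 184, 184, 184, 184, 187, 182, 143, 106, 126, 152, 166, 166, 162, 180, 198, 200, 190, 190, 199]
grip [0.6164949 0.0916733 0.05     ] 0.33916107
side- [0.5984796  0.05773492 0.055     ] 0.32594612
side+ [0.58917206 0.12365451 0.055     ] 0.34311122
stem [0.54967707 0.08712661 0.06      ] 0.3266292
pivot [0.52781447 0.08357939 0.067     ] 0.3171965
```

Request:
move_arm --commands '[[[4,0.15,-0.1,0],[4,0,0,0],[4,0,0,0],[3,0,0,0],[2,0,0,0],[1.5,0,0,0],[1.1,0,0,0],[0,0,0,0]]]'

```text
clock: 3.15
tool_pos: [0.6161, 0.0913, 0.029]
orientation: [16.7, 89.8, -158.0]
force: [-0.8, -1.1, -0.1]
opening: 0.0262
```

Request:
move_arm --commands '[[[0,0,0,0],[0,0,0,0],[0,0,0,0],[0,0,0,0],[0,0,0,0]]]' --jaw 0.5

```text
clock: 3.65
tool_pos: [0.6175, 0.0919, 0.0313]
orientation: [-163.9, 89.9, 21.2]
force: [-0.8, -0.9, 2.4]
opening: 0.0068
```

Request:
move_arm --commands '[[[-0.8,0,-0.1,0],[-0.8,0,0,0],[-0.8,0,0.05,0],[-0.7,0,0.1,0],[0,0,0,0]]]'

```text
clock: 4.15
tool_pos: [0.6176, 0.092, 0.0633]
orientation: [-165.8, 89.8, 19.4]
force: [6.9, -0.5, -2.3]
opening: 0.0067
```

Request:
move_arm --commands '[[[-0.6,0,0.1,0],[-0.5,0,0.15,0],[-0.2,0,0.05,0],[0,0,0,0],[0,0,0,0]]]'

```text
clock: 4.65
tool_pos: [0.6148, 0.0917, 0.0754]
orientation: [-170.3, 89.8, 14.8]
force: [5.8, 0.5, -1.6]
opening: 0.0066
```

Run:
```python
from h import *
o=get_obs();R,p=tool(o);im,d=snapshot("wrist");save("wrist2",im[60:330,150:500])
print(o["clock"],p,o["opening"],o["force"],o["moment"])
```

```text
4.65 [0.61482316 0.09172447 0.07537519] 0.006602003353647919 [ 5.75771686  0.51855234 -1.64597897] [ 0.19228792 -2.35501171 -0.0171327 ]
```

View pics/wrist2.png

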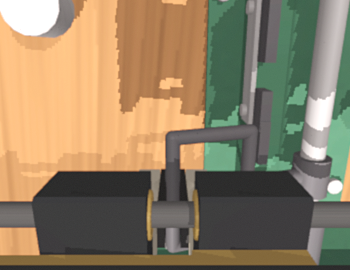

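The crop shows the outer bar held between the pads at (172,170–250) and the loop tilted up, with the stem lifted above the rail. Now I draw the bolt.

Request:
move_arm --commands '[[[0,0.5,0,0],[0,0.6,0,0],[0,0.6,0,0],[0,0.6,0,0],[0,0.6,0,0],[0,0.6,0,0],[0,0,0,0],[0,0,0,0]]]'

```text
clock: 5.5
tool_pos: [0.6181, 0.0565, 0.0753]
orientation: [-179.2, 89.8, 5.9]
force: [7.7, -0.7, -1.7]
opening: 0.007
```

Run:
```python
from h import *
o=get_obs();R,p=tool(o);print(o["clock"],p,o["opening"],o["force"])
im,d=snapshot("top");save("top2",cv2.resize(im[145:255,200:360],None,fx=5,fy=5,interpolation=cv2.INTER_CUBIC))
```

```text
5.5 [0.61807749 0.05646784 0.07526805] 0.007009607759053012 [ 7.70098367 -0.70088112 -1.6628643 ]
```

View pics/top2.png

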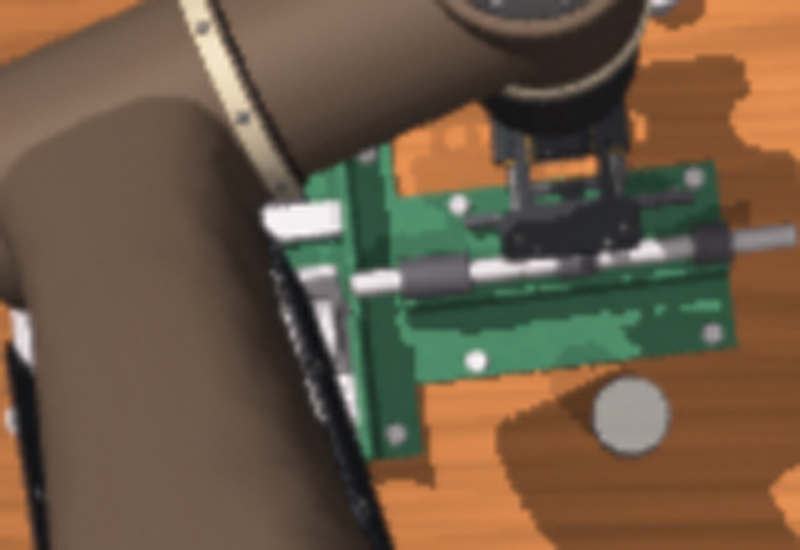

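The arm covers the gate in this view. The bolt's tail now sticks out on the right by about 35 mm, so it is past 0.028. Next I lower the handle onto the rail, open a little and go down inside the loop.

Request:
move_arm --commands '[[[0.3,0,-0.1,0],[0.3,0,-0.05,0],[0,0,0,0]]]'

```text
clock: 5.85
tool_pos: [0.6197, 0.0568, 0.0691]
orientation: [179.7, 89.8, 4.8]
force: [6.2, -1.2, -1.1]
opening: 0.0065
```

Request:
move_arm --commands '[[[0,0,0,0],[0,0,0,0],[0,0,0,0],[1,0,0,0],[1,0,0,0],[0.8,0,0,0],[0,0,0,0]]]' --jaw 2.4

```text
clock: 6.55
tool_pos: [0.6169, 0.0562, 0.0385]
orientation: [12.7, 89.8, -162.2]
force: [-0.1, 0.5, -0.2]
opening: 0.0239
```

```bash
cat >> h.py <<'E'
def side(tag=None):
    o=get_obs();R,p=tool(o);im,d=snapshot("wrist");c=calibration("wrist");K=np.array(c["mtx"]);t=np.array(c["tool_from_camera"])
    v,u=np.mgrid[0:400,0:640]
    Q=np.stack([(u-K[0,2])/K[0,0]*d,-(v-K[1,2])/K[1,1]*d,-d],-1)@t[:3,:3].T+t[:3,3]
    W=Q@R.T+p; Z=W[...,2]
    dark=im.max(2)<120
    m=(d>0)&dark&(Q[...,1]>.009)&(Q[...,1]<.05)&(abs(Q[...,2]-.013)<.025)&(Z>.03)&(Z<.12)
    q=Q[m]; print("t %.2f"%o["clock"],"tcp",np.round(p,4),"F",np.round(o["force"],1),"n",m.sum())
    for a in (-.005,.002,.009,.016,.023):
        k=abs(q[:,2]-a)<.0035
        if k.any(): print("  tz %.3f  z %.1f ty %.1f n %d"%(a,np.median(W[m][k,2])*1e3,np.median(q[k,1])*1e3,k.sum()))
    if tag: save(tag,im[60:330,150:500])
E
python3 -c "
from h import *
side('w3')
im,d=snapshot('side');save('s3',cv2.resize(im[120:250,200:400],None,fx=4,fy=4))"
```

```text
t 6.55 tcp [0.6169 0.0562 0.0385] F [-0.1  0.5 -0.2] n 4538
  tz -0.005  z 87.0 ty 29.6 n 770
  tz 0.002  z 86.2 ty 31.4 n 615
  tz 0.009  z 84.8 ty 32.0 n 457
  tz 0.016  z 84.6 ty 32.9 n 932
  tz 0.023  z 109.9 ty 37.9 n 625
```

View pics/s3.png

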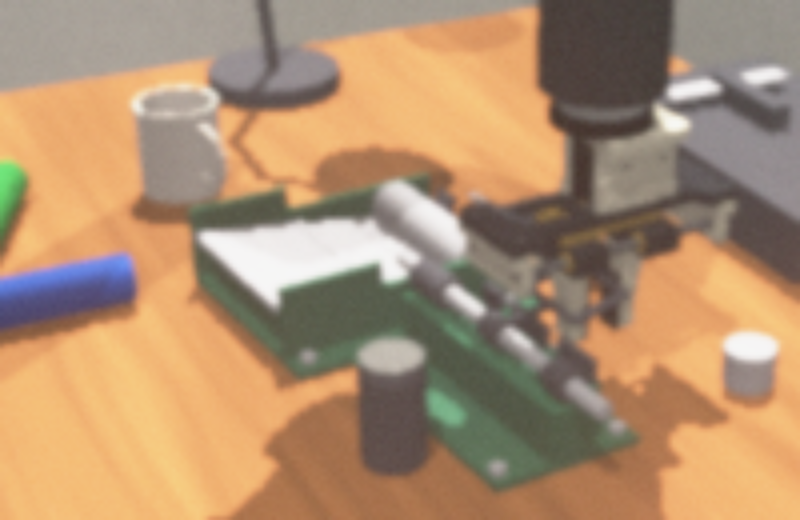

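The crop shows the gate down and the tube, at (420,220), moved off the ramp towards the cradles. The handle rides on the rail. Now I push the loop's side towards -y in small steps and feel for the notch.

Request:
move_arm --commands '[[[0,0.5,0,0],[0,0.5,0,0],[0,0.5,0,0],[0,0.2,0,0],[0,0.2,0,0],[0,0.2,0,0],[0,0.2,0,0],[0,0,0,0]]]'

```text
clock: 7.45
tool_pos: [0.6203, 0.0336, 0.0406]
orientation: [96.1, 90.0, -78.8]
force: [1.0, 0.8, -1.0]
opening: 0.0241
```

```bash
python3 -c "
from h import *
side()"
```

```text
t 7.45 tcp [0.6203 0.0336 0.0406] F [ 1.   0.8 -1. ] n 2223
  tz -0.005  z 86.0 ty 16.9 n 149
  tz 0.002  z 85.5 ty 17.2 n 285
  tz 0.009  z 84.1 ty 17.0 n 323
  tz 0.016  z 84.8 ty 17.3 n 697
  tz 0.023  z 114.9 ty 38.2 n 312
```

Request:
move_arm --commands '[[[0,0.2,0,0],[0,0.2,0,0],[0,0,0,0]]]'

```text
clock: 7.8
tool_pos: [0.6206, 0.0294, 0.0406]
orientation: [77.1, 90.0, -97.8]
force: [0.0, 1.4, -0.8]
opening: 0.0237
```

```bash
python3 -c "
from h import *
side()"
```

```text
t 7.80 tcp [0.6206 0.0294 0.0406] F [ 0.   1.4 -0.8] n 2235
  tz -0.005  z 86.3 ty 17.1 n 155
  tz 0.002  z 85.6 ty 17.1 n 281
  tz 0.009  z 84.1 ty 17.0 n 326
  tz 0.016  z 109.3 ty 17.4 n 692
  tz 0.023  z 114.9 ty 38.2 n 319
```

Request:
move_arm --commands '[[[0,0.2,0,0],[0,0.2,0,0],[0,0,0,0]]]'

```text
clock: 8.15
tool_pos: [0.621, 0.0254, 0.0406]
orientation: [74.6, 90.0, -100.3]
force: [0.6, 1.7, -0.4]
opening: 0.0244
```

```bash
python3 -c "
from h import *
side()"
```

```text
t 8.15 tcp [0.621  0.0254 0.0406] F [ 0.6  1.7 -0.4] n 2228
  tz -0.005  z 86.3 ty 17.0 n 149
  tz 0.002  z 85.5 ty 17.2 n 296
  tz 0.009  z 84.0 ty 16.8 n 319
  tz 0.016  z 110.2 ty 17.3 n 691
  tz 0.023  z 115.1 ty 38.2 n 321
```

Request:
move_arm --commands '[[[0,0.2,0,0],[0,0.2,0,0],[0,0,0,0]]]'

```text
clock: 8.5
tool_pos: [0.6211, 0.0212, 0.0406]
orientation: [47.0, 90.0, -127.9]
force: [-1.0, 1.3, -0.7]
opening: 0.024
```

```bash
python3 -c "
from h import *
side()"
```

```text
t 8.50 tcp [0.6211 0.0212 0.0406] F [-1.   1.3 -0.7] n 2287
  tz -0.005  z 84.7 ty 17.1 n 197
  tz 0.002  z 84.0 ty 17.2 n 305
  tz 0.009  z 82.5 ty 17.2 n 314
  tz 0.016  z 96.1 ty 17.7 n 690
  tz 0.023  z 114.8 ty 38.2 n 326
```

Request:
move_arm --commands '[[[0,0.2,0,0],[0,0.1,0,0],[0,0,0,0]]]'

```text
clock: 8.85
tool_pos: [0.6215, 0.0184, 0.0406]
orientation: [56.1, 90.0, -118.8]
force: [-0.8, 0.6, 0.5]
opening: 0.0239
```

```bash
python3 -c "
from h import *
side()"
```

```text
t 8.85 tcp [0.6215 0.0184 0.0406] F [-0.8  0.6  0.5] n 2530
  tz -0.005  z 52.8 ty 16.6 n 198
  tz 0.002  z 53.1 ty 17.9 n 238
  tz 0.009  z 54.7 ty 18.6 n 236
  tz 0.016  z 110.1 ty 17.9 n 678
  tz 0.023  z 112.2 ty 37.9 n 452
```

The loop fell from z 84 to about 53 mm, so it has dropped into the parking notch. I back off from the side and lift out straight.

Request:
move_arm --commands '[[[0,-0.6,0,0],[0,-0.6,0,0],[0,0,0,0],[-1,0,0,0],[-2,0,0,0],[-3,0,0,0],[-4,0,0,0],[-4,0,0,0]]]'

```text
clock: 9.7
tool_pos: [0.6201, 0.0306, 0.1826]
orientation: [39.6, 90.0, -135.3]
force: [1.0, 0.4, 0.6]
opening: 0.0236
```

Request:
move_arm --commands '[[[-4,0,0,0],[0,4,0,0],[0,4,0,0],[0,4,0,0],[0,4,0,0],[0,4,0,0],[0,4,0,0],[0,0,0,0]]]'

```text
clock: 10.5
tool_pos: [0.6414, -0.2127, 0.2209]
orientation: [71.8, 90.0, -103.3]
force: [-0.1, 0.1, 0.7]
opening: 0.024
```

Run:
```python
from h import *
o=get_obs();print(o["clock"],o["tool_pos"],o["force"])
im,d,P=world("top")
c=cv2.resize(im[145:255,200:360],None,fx=4.5,fy=4.5,interpolation=cv2.INTER_CUBIC)
i2,d2,P2=world("side"); s=cv2.resize(i2[140:250,230:390],None,fx=4.5,fy=4.5,interpolation=cv2.INTER_CUBIC)
save("top4",c);save("side4",s)
th=np.radians(4.9);X=np.array([np.cos(th),np.sin(th)]);Y=np.array([-X[1],X[0]])
O=np.array([.6167,.0916])-.089*X+.075*Y
def rk(P): q=P[...,:2]-O; return np.stack([q@X,q@Y,P[...,2]],-1)*1e3
for n,Q in(("top",rk(P)),("side",rk(P2))):
    Q=Q.reshape(-1,3); k=(Q[:,0]>40)&(Q[:,0]<115)&(Q[:,1]>30)&(Q[:,1]<190)&(Q[:,2]>40)&(Q[:,2]<90)
    print(n,"tube pts",k.sum(),np.percentile(Q[k],[3,50,97],axis=0).round(0).tolist())
    k=(Q[:,0]>60)&(Q[:,0]<100)&(Q[:,1]>-200)&(Q[:,1]<-85)&(Q[:,2]>35)
    print(n,"handle pts",k.sum(),np.percentile(Q[k],[3,50,97],axis=0).round(0).tolist())
```

```text
10.5 [ 0.64141637 -0.21267916  0.22092569] [-0.09109325  0.06892545  0.74376173]
top tube pts 622 [[56.0, 39.0, 41.0], [74.0, 108.0, 51.0], [112.0, 177.0, 58.0]]
top handle pts 1210 [[62.0, -197.0, 57.0], [81.0, -153.0, 646.0], [99.0, -116.0, 661.0]]
side tube pts 291 [[54.0, 36.0, 41.0], [67.0, 98.0, 49.0], [112.0, 186.0, 55.0]]
side handle pts 241 [[63.0, -197.0, 49.0], [79.0, -154.0, 559.0], [95.0, -104.0, 575.0]]
```

View pics/top4.png

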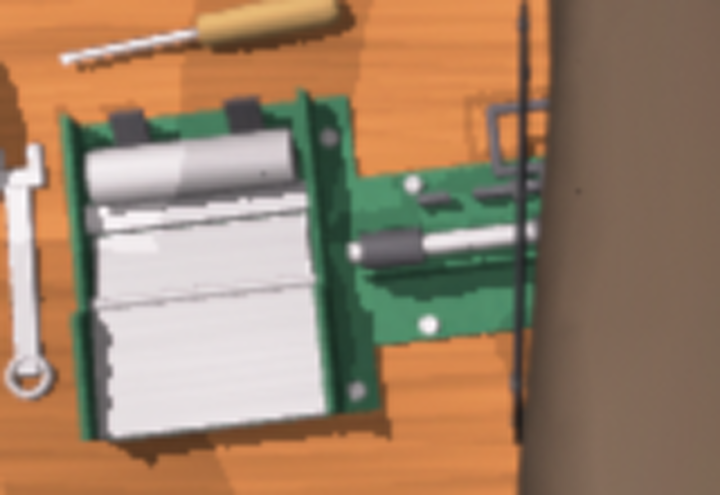

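View pics/side4.png

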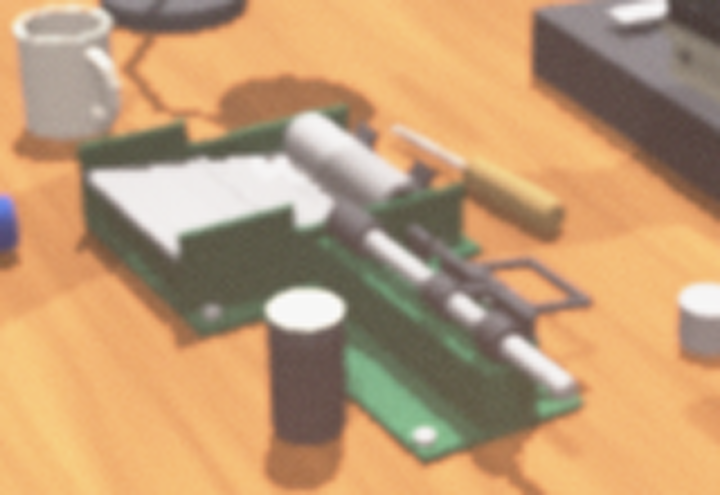

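The top view shows the tube in the cradles at about (190,165), the gate flat, and the bolt end drawn back to (355,250). The side view shows the handle dropped at (535,280) and the oil can and offcut standing. Handing in.

```bash
python3 -c "
from h import *
print(close_job())"
```

```text
the job is handed in; nothing more can be done
None
```

The tube is released and lying in the two V-cradles, the gate is flat, and the handle is dropped in the parking notch. The job was handed in at about 10.6 s on the robot's clock, of the 35 s allowed.

- **Drawing the bolt:** I gripped the outer bar of the loop, lifted the handle about 45 mm and drew the bolt about 35 mm. The gate then fell and the tube rolled by itself. The tool could only point down, so I used the jaws instead of a tilted finger under the bar.
- **Finding the parking notch:** I let the handle down onto the rail and pushed the loop's side towards -y in small steps. At about 59 mm drawn, the loop fell from z 84 mm to about 53 mm. I then backed off and lifted clear.
- **Last checks:**
    - **Tube:** centre at about rack (74, 108) mm with its top at about z 54 mm, against a target centre of (75, 110, 34) mm and a 20 mm tube radius.
    - **Forces:** the measured tool force was under 1 N after retreating and stayed under 8 N in every reading.
    - **Bench items:** the oil can, offcut, wrench and screwdriver looked undisturbed, and the arm went nowhere near the rest.
- **Not fully checked:** in the final top view the arm hid part of the handle. The parked state rests on the side view and on the height measured when the loop dropped. My automatic handle measurement from the final views was spoiled by the arm's own points, so I did not use it.

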